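Seat the relay-box units and snap the lid shut

ROBOT

A 6-joint arm with a two-finger parallel gripper is mounted at the origin on the work surface. World frame = base frame: x ahead of the robot, y to its left, z up, the work surface at z = 0. Lengths are in m, angles in rad, forces in N, time in s.
With the tool pointing down it reaches from about 0.375 to 0.9 m from the base axis. Payload 3.1 kg.
Tool frame: the origin (TCP) lies on the centre line of the jaws, within the pads' length; the fingertips stand 19 mm ahead of it and the grasp point (between the pads) is the TCP; z points along the fingers, y is the direction in which the jaws open and shut (so a half turn about z gives the same grasp; the last joint's range is limited). The gripper opens to 85 mm and grips with 20 to 120 N. Pads are 22 mm wide; open, the fingers measure 114 mm over their backs; the gripper's body (76 mm by 85 mm) begins 54 mm behind the grasp point. The pads swing forward as they close: fully open they stand 13 mm farther back than shut.
Start: joints at [1.095, 0.527, 1.433, -0, 1.181, -0.178], TCP at [0.183, 0.597, 0.25] pointing down, gripper open.
Joint ranges: [-3.08, 3.08], [-0.75, 2.2], [0.22, 2.44], [-1.43, 4.57], [0, 2.65], [-2.85, 2.85]. Speed limits (rad/s): [2.79, 2.79, 3.14, 3.14, 3.14, 3.14].

INTERFACE

Orientations are given as a unit quaternion [w, x, y, z].
In Python, from rig import manip, cams, sign_off gives the robot as it stands.
- The arm moves only by the tool servo_tool, never from a script. Its argument "commands" is a list of rows, each an object of numbers: "wx", "wy", "wz": the turn, a rotation vector about the tool's x, y, z in rad; "dx", "dy", "dz": the shift along the tool's x, y, z in cm; "jaw": the opening, from -1 (shut) to 1 (fully open). In form: [{"wx": .., "wy": .., "wz": .., "dx": .., "dy": .., "dz": .., "jaw": ..}, ...]. A call has 1 to 5 rows; each row shifts and turns the commanded pose from where the row before left it, along the tool's axes as they then stand; what a row does not reach is not made up. A row lasts 1/12 s, in which the tool goes at most 41.7 mm and 7.16 degrees, less where a joint would pass 70% of its speed; a pose out of reach is approached as far as the arm can. A call with a gripper value outside its range is refused whole. The fingers move at their own pace and stop on an object; "newtons" is the grip in N (left out, the last holds). Time passes only in rows, so rows that do not move let the fingers close. It gives the time, the measured TCP pose, the force and the opening at its end, in the units of the state.
- manip.get_state(): the state, without advancing time (a new reading comes with each control period).
- cams.grab_frame(name): name is "scene" or "top"; returns the picture (400x640x3 uint8, blue, green, red); there is no depth.
- cams.camera_model(name): a dict with "K" (3x3 intrinsics, pixels), "dist" ([k1, k2, p1, p2, k3] as OpenCV has them; the pictures are not rectified), "rvec" (rotation vector, rad) and "tvec" (3), from world to camera coordinates, as OpenCV has them. Camera axes: x right, y down, z forward; pixel columns grow to the right and rows downward; lengths in m; the calibration is good to about 2 mm. A picture is of the moment at which its call begins. camera_model takes no time and is no camera call.
- sign_off(): hands the job in, once; it reports no verdict.
The state is a dict: "time_s": time; "joint_positions": joint angles; "qd": joint speeds; "joint_torque": joint torques, N m; "ee_pos": TCP position; "ee_rot": TCP orientation; "wrist_force": force on the tool from outside, world axes, zero at the start; "torque": the same for the moment, N m; "grip_width": finger opening in m.
Only numpy, scipy, OpenCV 4.12 (cv2) and the standard library are available. Lean on these libraries where they do the work, as an engineer would, in place of code of your own. Each camera call takes 0.05 s, during which the arm holds its last target. There are 200 camera calls.

TASK

Push each of the three plug-in units in the sloping relay box straight down until it is fully home in its socket. Then swing the lid shut over them and press its catch plate down until the lid is closed and the catch is fully home, and let go. Press firmly like a thumb, without ramming (never over 60 N), and leave the spray can, valve spring and wrench where they are.

Things in the scene. Friction and masses are not known exactly. Their poses are not given: they have to be found in the camera images.
- relay_box: Black open box, 252 (x) x 156 mm, walls 62 mm high, on a fixed steel stand. Origin on the bench under it, z up, x along its long side. The box slopes 30 degrees: its y- long edge is low, y+ edge high. In this frame the seat normal is n = (0, -0.5, 0.866); press along -n. Up the slope is u = (0, 0.866, 0.5). Three units stand in a row along x.
- box_floor (a point): Centre of the box's underside, 50 mm above the origin of relay_box; axes as that body's. From here: wall tops at n = 62 mm, outer faces at u = +-78 mm; three grey sockets at x = -78, 0, +78 mm, u = 0, tops at n = 20 mm. Which unit is in which socket varies; each starts 8 to 16 mm proud.
- finned_unit_top (a point): Centre of the top of the flat finned aluminium unit, 60 mm (along x) x 92 mm (up the slope) x 22 mm high; when home the top is 22 mm above the socket (n = 42 mm). Site z is the seat normal.
- finned_unit (a joint): Joint of the flat finned unit: how far it stands proud of its fully seated position, m. 0 = fully home, at most 0.018; it slides along the seat normal, with about 9 N of friction, and stays where it is left. At 0 there is a hard stop.
- block_unit_top (a point): Centre of the top of the plain black block unit, 60 x 72 x 28 mm; when home the top is 28 mm above the socket (n = 48 mm). Site z is the seat normal.
- block_unit (a joint): Joint of the block unit: how far it stands proud of its fully seated position, m. 0 = fully home, at most 0.018; it slides along the seat normal, with about 9 N of friction, and stays where it is left. At 0 there is a hard stop.
- round_unit_top (a point): Centre of the top of the unit with a round aluminium can (56 mm diameter) on a 60 x 92 x 14 mm black foot; 34 mm high in all; when home the top is 34 mm above the socket (n = 54 mm). Site z is the seat normal.
- round_unit (a joint): Joint of the round unit: how far it stands proud of its fully seated position, m. 0 = fully home, at most 0.018; it slides along the seat normal, with about 9 N of friction, and stays where it is left. At 0 there is a hard stop.
- lid (a joint): Lid hinge angle, rad: 0 = shut on the box, about 1.55 to 1.72 at the start (square to the box on its high side, so overhanging the units as seen from straight above), 1.75 the most. The stiff hinge (about 0.6 N m friction) holds the lid wherever it is left. Hard stop at 0.
- lid_hinge (a point): Middle of the lid's hinge line, on the box's high long edge (81 mm along u, 60 mm along n from box_floor), running along the box's x. The frame turns with the lid: -y points to the lid's free edge, z out of its outer face. The lid is a black plate 264 mm along x, 166 mm to its free edge; outer face 8 mm from the hinge line; 10 mm lip underneath.
- lid_mid (a point): Point on the middle of the lid's outer face, 90 mm from the hinge line; axes as those of lid_hinge. The outer face is the one away from the box while the lid stands open, the upper one when shut.
- catch_top (a point): Centre of the outer face of the catch, a steel plate 68 x 28 mm in a low grey frame on the lid's outer face near its free edge, 138 mm from the hinge line; home, its face is 18 mm from the hinge line along the lid's outward normal (10 mm above the lid, 3 mm above the frame). Site z is the lid's outward normal, x along the lid's long side.
- catch (a joint): How far the catch plate stands proud of home, m: 0 = fully home (hard stop), 0.007 to 0.013 at the start, 0.014 the most. Slides along the lid's normal into the lid with about 11 N of friction and stays where it is left.
- spray_can: Bystander: standing grey can, 65 mm diameter, 165 mm high, behind the lid, on the high (y+ in the box frame) side of the box. Origin at the centre of its underside.
- valve_spring: Bystander: standing valve spring with a retainer plate, 52 mm diameter, 61 mm high, in front of the low (y- in the box frame) side of the box. Origin at the centre of its underside.
- wrench: Bystander: wrench 190 mm long, lying on the bench in front of the low (y- in the box frame) side of the box. Origin at its middle, underside.

How it is judged:
By the outcome, as a careful person would: the job done as asked, in the order asked, and still so for the second after the job is handed in, with the robot touching nothing.
It also fails if it takes over 64 s, if anything falls off the work surface, if the arm or the gripper's body presses on something with over 40 N, if the wrist force passes 120 N, or if a joint passes its speed limit or range.

## Working session

There is one attempt and no reset: what is moved stays moved. The work goes in short steps, Python scripts to look and compute and a tool call to move; the robot and the scene stay as the last step left them, time stands still between calls to the robot, and variables do not carry over. Pictures are saved under pics/ and viewed, about 8 in all and at most 12, crops included, and the job is handed in when it is done.

Besides the shell and the picture viewer there is one more tool, called by a JSON object that holds its "fn" and its "kwargs". servo_tool: Moves the arm, as the interface text tells. Its arguments: {"type":"object","properties":{"commands":{"type":"array"},"newtons":{"type":"number"}},"required":["commands"]}

```bash
mkdir -p pics; ls; python3 - <<'E'
from rig import manip,cams
import cv2
for n in("scene","top"):
    cv2.imwrite(f"pics/{n}0.png",cams.grab_frame(n)); m=cams.camera_model(n)
    print(n,m)
print(manip.get_state())
E
```

```text
pics
scene {'K': array([[384.59612643,   0.        , 317.82247671],
       [  0.        , 384.59612643, 195.74670063],
       [  0.        ,   0.        ,   1.        ]]), 'dist': array([-0.03673364,  0.        ,  0.        ,  0.        ,  0.        ]), 'rvec': array([ 1.67463819,  1.72289747, -0.84797636]), 'tvec': array([ 0.02740277, -0.28004098,  1.3607432 ])}
top {'K': array([[416.87902979,   0.        , 323.14390217],
       [  0.        , 416.87902979, 196.56136466],
       [  0.        ,   0.        ,   1.        ]]), 'dist': array([-0.03152685,  0.        ,  0.        ,  0.        ,  0.        ]), 'rvec': array([ 2.11964211, -2.16995797,  0.1330557 ]), 'tvec': array([0.03272509, 0.57788378, 0.99829714])}
{'time_s': 0.1, 'joint_positions': array([ 1.09450913e+00,  5.28337613e-01,  1.43375874e+00,  2.27880562e-05,
        1.18142604e+00, -1.78476541e-01]), 'qd': array([-5.87828663e-04, -9.57764195e-04, -3.60712224e-03,  2.88200368e-04,
        1.78463163e-04, -8.98021455e-05]), 'joint_torque': array([-1.69555901e-04, -4.43302917e+01, -1.78584856e+01, -2.27662872e-04,
        3.87971231e-03, -1.16863259e-05]), 'ee_pos': array([0.18306358, 0.59695823, 0.24945823]), 'ee_rot': array([-3.20245578e-04,  1.48359881e-01,  9.88932968e-01, -9.10234294e-04]), 'wrist_force': array([-0.02365477,  0.31436395, -0.98334945]), 'torque': array([ 0.0296349 , -0.04767016,  0.01025165]), 'grip_width': 0.08563544638545723}
```

View pics/scene0.png

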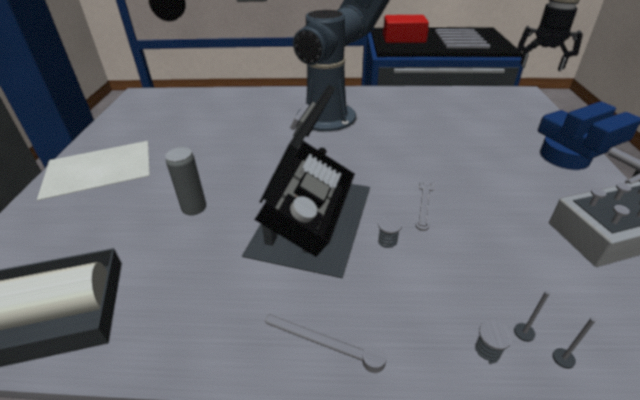

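View pics/top0.png

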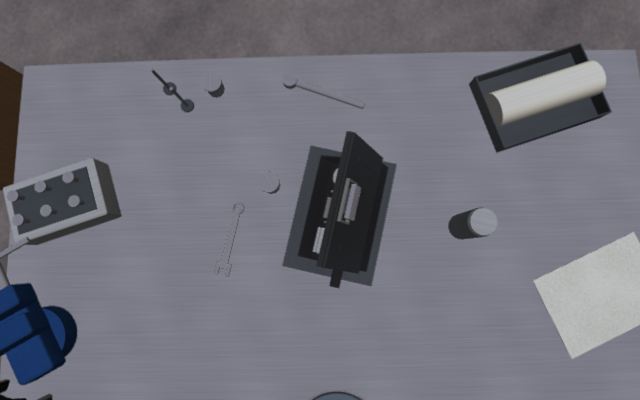

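```bash
python3 - <<'E'
import cv2,numpy as np
a=cv2.imread("pics/scene0.png")[75:285,230:385]; b=cv2.imread("pics/top0.png")[125:295,270:405]
f=lambda i,g:cv2.convertScaleAbs(cv2.resize(i,None,fx=g,fy=g,interpolation=cv2.INTER_CUBIC),alpha=1.6,beta=20)
a=f(a,2.7);b=f(b,2.8);h=max(a.shape[0],b.shape[0])
c=np.zeros((h,a.shape[1]+b.shape[1],3),np.uint8);c[:a.shape[0],:a.shape[1]]=a;c[:b.shape[0],a.shape[1]:]=b
print(a.shape,b.shape);cv2.imwrite("pics/z1.png",c)
E
```

```text
(567, 418, 3) (476, 378, 3)
```

View pics/z1.png

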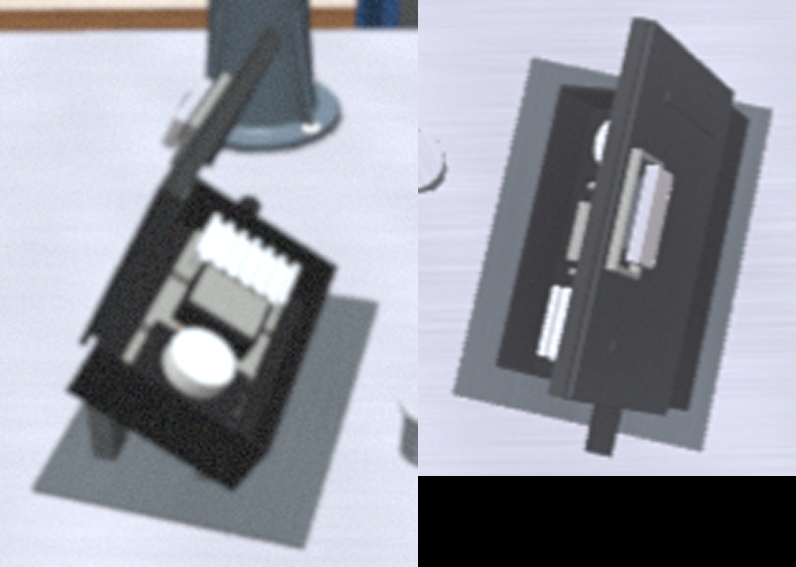

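```bash
cat > h.py <<'E'
import numpy as np, cv2
from rig import manip,cams
from scipy.spatial.transform import Rotation as R
M={n:cams.camera_model(n) for n in("scene","top")}
def cast(n,px,z):
    m=M[n];p=cv2.undistortPoints(np.float64([[px]]),m["K"],m["dist"])[0,0]
    Rm=cv2.Rodrigues(m["rvec"])[0];c=-Rm.T@m["tvec"];d=Rm.T@np.r_[p,1];return c+d*(z-c[2])/d[2]
def proj(n,P):
    m=M[n];return cv2.projectPoints(np.float64(P).reshape(-1,3),m["rvec"],m["tvec"],m["K"],m["dist"])[0][:,0]
U=np.array([0,.8660254,.5]);N=np.array([0,-.5,.8660254])
def bp(x,u,n): return np.array([x,0,.05])+u*U+n*N
E
python3 - <<'E'
from h import *
for n,ps in(("top",[(310.4,145.4),(396.1,163.6),(372.1,285.7),(282.5,266.1)]),("scene",[(370,186.5),(342.6,278),(242.2,256.5)])):
    P=np.array([cast(n,p,.004) for p in ps]);print(n,P.round(4).tolist())
    if n=="top":print("c",P.mean(0))
    else: print("c",(P[0]+P[2])/2)
z=bp(.126,-.078,.062);print(z)
a=cast("top",(320.7,156.1),z[2]);b=cast("top",(298.2,255.4),z[2]);print(a,b,np.linalg.norm(a-b),cast("scene",(353.3,174.3),z[2]))
d=(b-a)/np.linalg.norm(b-a);yaw=np.arctan2(d[1],d[0]);yb=np.array([-d[1],d[0],0])
o=(a+b)/2-yb*z[1];print("origin",o,"yaw",yaw)
E
```

```text
top [[0.7196, 0.0499, 0.004], [0.6653, -0.1721, 0.004], [0.3552, -0.0979, 0.004], [0.4087, 0.1261, 0.004]]
c [ 0.53720637 -0.0234883   0.004     ]
scene [[0.4107, 0.129, 0.004], [0.7226, 0.052, 0.004], [0.6676, -0.1683, 0.004]]
c [ 0.53914643 -0.01965567  0.004     ]
[ 0.126      -0.09854998  0.06469357]
[0.67575884 0.02264113 0.06469357] [0.43479252 0.08159948 0.06469357] 0.24807429130453218 [0.43962968 0.08108708 0.06469357]
origin [ 0.53185389 -0.04360596  0.06469357] yaw 2.9016323696521407
```

```bash
cat >> h.py <<'E'
YAW=2.9016;O=np.array([.5345,-.0435,0])
RB=R.from_euler('z',YAW).as_matrix()
def w(P): return O+RB@np.asarray(P)
def lid(x,r,h,th): # r from hinge towards free edge, h outward
    c,s=np.cos(th),np.sin(th); # shut: -u dir, out n
    e=-U*c+N*s; o=N*c+U*s
    return bp(x,.081,.060)+r*e+h*o
E
python3 - <<'E'
from h import *
for k in range(2):
  print(k)
for name,p in dict(roundtop=bp(-.078,0,.066),roundp8=bp(-.078,0,.062),blocktop=bp(0,0,.06),cornA=bp(.126,-.078,.062),cornB=bp(-.126,-.078,.062),cornBbot=bp(-.126,-.078,0),bA=bp(-.126,.078,0),).items():
    print(name,*[((proj(n,w(p))[0]-o)*g+[s,0]).round() for n,o,g,s in(("scene",[230,75],2.7,0),("top",[270,125],2.8,418))])
for th in(1.55,1.63,1.72):
  for name,q in dict(f1=(-.132,.166,.008),f2=(.132,.166,.008),fr1=(-.132,.166,0),catch=(0,.138,.028),catchE1=(-.034,.152,.028),catchE2=(.034,.152,.028)).items():
    p=lid(*q,th);print(th,name,*[((proj(n,w(p))[0]-o)*g+[s,0]).round() for n,o,g,s in(("scene",[230,75],2.7,0),("top",[270,125],2.8,418))])
E
```

```text
0
1
roundtop [200. 356.] [623. 141.]
roundp8 [198. 359.] [626. 142.]
blocktop [225. 302.] [607. 233.]
cornA [334. 266.] [496. 364.]
cornB [266. 452.] [560.  82.]
cornBbot [229. 492.] [594. 103.]
bA [ 60. 391.] [750. 116.]
1.55 f1 [171. 193.] [640.  15.]
1.55 f2 [274.  30.] [557. 394.]
1.55 fr1 [182. 200.] [630.  15.]
1.55 catch [189. 113.] [644. 213.]
1.55 catchE1 [183. 121.] [645. 160.]
1.55 catchE2 [211.  80.] [624. 257.]
1.63 f1 [153. 183.] [658.  16.]
1.63 f2 [260.  22.] [575. 398.]
1.63 fr1 [164. 189.] [647.  15.]
1.63 catch [175. 108.] [660. 216.]
1.63 catchE1 [167. 114.] [663. 162.]
1.63 catchE2 [196.  74.] [642. 261.]
1.72 f1 [131. 173.] [678.  18.]
1.72 f2 [244.  14.] [596. 403.]
1.72 fr1 [143. 179.] [667.  17.]
1.72 catch [159. 102.] [678. 219.]
1.72 catchE1 [149. 108.] [683. 166.]
1.72 catchE2 [179.  68.] [662. 265.]
```

```bash
cat >> h.py <<'E'
def tool(th=0.): # tool z = -outward normal of a lid at angle th ; x = box x
    c,s=np.cos(th),np.sin(th); z=-(N*c+U*s); x=np.array([1.,0,0]); return RB@np.c_[x,np.cross(z,x),z]
def delta(tip,Rt,L=.019):
    s=manip.get_state();q=s["ee_rot"];Rc=R.from_quat([q[1],q[2],q[3],q[0]]).as_matrix()
    rv=R.from_matrix(Rc.T@Rt).as_rotvec()
    tcp=w(tip)-Rt[:,2]*L
    print("t",round(s["time_s"],2),"rot",rv.round(4),"shift_cm in target axes",(Rt.T@(tcp-s["ee_pos"])*100).round(2),"in cur",(Rc.T@(tcp-s["ee_pos"])*100).round(2),"F",s["wrist_force"].round(1),"j",s["joint_positions"].round(2))
    ct=s["ee_pos"]+Rc[:,2]*L-O; ct=RB.T@ct-[0,0,.05]; print(" tip x,u,n mm",(1e3*np.array([ct[0],ct@U,ct@N])).round(1))
E
python3 - <<'E'
from h import *
delta(bp(.078,-.004,.11),tool())
E
```

```text
t 0.1 rot [ 0.5216 -0.0155 -0.0564] shift_cm in target axes [-41.56 -36.27  31.3 ] in cur [-44.21 -44.56   9.04] F [-0.   0.3 -1. ] j [ 1.09  0.53  1.43  0.    1.18 -0.18]
 tip x,u,n mm [ 493.6 -376.2  425.5]
```

{"fn": "servo_tool", "kwargs": {"commands": [{"wx": 0.104, "wy": -0.003, "wz": -0.011, "jaw": -1}, {"wx": 0.104, "wy": -0.003, "wz": -0.011, "jaw": -1}, {"wx": 0.104, "wy": -0.003, "wz": -0.011, "jaw": -1}, {"wx": 0.104, "wy": -0.003, "wz": -0.011, "jaw": -1}, {"wx": 0.104, "wy": -0.003, "wz": -0.011, "jaw": -1}], "newtons": 60}}

```text
invalid input at $.commands[0]: expected keys wx, wy, wz, dx, dy, dz, jaw
```

```bash
python3 -c "
from h import *
delta(bp(.078,-.004,.11),tool())"
```

```text
t 0.1 rot [ 0.5216 -0.0155 -0.0564] shift_cm in target axes [-41.56 -36.27  31.3 ] in cur [-44.21 -44.56   9.04] F [-0.   0.3 -1. ] j [ 1.09  0.53  1.43  0.    1.18 -0.18]
 tip x,u,n mm [ 493.6 -376.2  425.5]
```

{"fn": "servo_tool", "kwargs": {"commands": [{"wx": 0.104, "wy": -0.003, "wz": -0.011, "dx": 0, "dy": 0, "dz": 0, "jaw": -1}, {"wx": 0.104, "wy": -0.003, "wz": -0.011, "dx": 0, "dy": 0, "dz": 0, "jaw": -1}, {"wx": 0.104, "wy": -0.003, "wz": -0.011, "dx": 0, "dy": 0, "dz": 0, "jaw": -1}, {"wx": 0.104, "wy": -0.003, "wz": -0.011, "dx": 0, "dy": 0, "dz": 0, "jaw": -1}, {"wx": 0.104, "wy": -0.003, "wz": -0.011, "dx": 0, "dy": 0, "dz": 0, "jaw": -1}], "newtons": 60}}

```text
time_s: 0.52
ee_pos: [0.1835, 0.5976, 0.2506]
ee_rot: [-0.031, 0.116, 0.959, -0.257]
wrist_force: [0.9, 0.1, 0.0]
grip_width: 0.0256
```

```bash
python3 -c "
from h import *
delta(bp(.078,-.004,.11),tool())"
```

```text
t 0.52 rot [-0.0009 -0.0002 -0.0012] shift_cm in target axes [-41.54 -36.28  31.44] in cur [-41.59 -36.2   31.46] F [0.9 0.1 0. ] j [ 1.14  0.76  1.06 -0.1   1.83 -0.19]
 tip x,u,n mm [ 493.4 -366.7  424.4]
```

{"fn": "servo_tool", "kwargs": {"commands": [{"wx": 0, "wy": 0, "wz": 0, "dx": -2.6, "dy": -2.26, "dz": 1.2, "jaw": -1}, {"wx": 0, "wy": 0, "wz": 0, "dx": -2.6, "dy": -2.26, "dz": 1.2, "jaw": -1}, {"wx": 0, "wy": 0, "wz": 0, "dx": -2.6, "dy": -2.26, "dz": 1.2, "jaw": -1}, {"wx": 0, "wy": 0, "wz": 0, "dx": -2.6, "dy": -2.26, "dz": 1.2, "jaw": -1}, {"wx": 0, "wy": 0, "wz": 0, "dx": -2.6, "dy": -2.26, "dz": 1.2, "jaw": -1}]}}

```text
time_s: 0.93
ee_pos: [0.2794, 0.4407, 0.2537]
ee_rot: [-0.031, 0.116, 0.959, -0.256]
wrist_force: [0.5, -0.9, -0.5]
grip_width: -0.0002
```

{"fn": "servo_tool", "kwargs": {"commands": [{"wx": 0, "wy": 0, "wz": 0, "dx": -2.6, "dy": -2.26, "dz": 1.2, "jaw": -1}, {"wx": 0, "wy": 0, "wz": 0, "dx": -2.6, "dy": -2.26, "dz": 1.2, "jaw": -1}, {"wx": 0, "wy": 0, "wz": 0, "dx": -2.6, "dy": -2.26, "dz": 1.2, "jaw": -1}, {"wx": 0, "wy": 0, "wz": 0, "dx": -2.6, "dy": -2.26, "dz": 1.2, "jaw": -1}, {"wx": 0, "wy": 0, "wz": 0, "dx": -2.6, "dy": -2.26, "dz": 1.2, "jaw": -1}]}}

```text
time_s: 1.35
ee_pos: [0.3751, 0.2853, 0.2584]
ee_rot: [-0.031, 0.116, 0.959, -0.255]
wrist_force: [1.3, 0.9, 0.6]
grip_width: -0.0001
```

```bash
python3 -c "
from h import *
delta(bp(.078,-.004,.11),tool())"
```

```text
t 1.35 rot [ 0.0031 -0.0007 -0.0009] shift_cm in target axes [-15.5  -13.56  19.22] in cur [-15.52 -13.61  19.17] F [1.3 0.9 0.6] j [ 0.61  0.51  1.56 -0.34  1.48 -0.62]
 tip x,u,n mm [ 233.  -139.7  302.2]
```

{"fn": "servo_tool", "kwargs": {"commands": [{"wx": 0, "wy": 0, "wz": 0, "dx": -2.6, "dy": -2.26, "dz": 1.2, "jaw": -1}, {"wx": 0, "wy": 0, "wz": 0, "dx": -2.6, "dy": -2.26, "dz": 1.2, "jaw": -1}, {"wx": 0, "wy": 0, "wz": 0, "dx": -2.6, "dy": -2.26, "dz": 1.2, "jaw": -1}, {"wx": 0, "wy": 0, "wz": 0, "dx": -2.6, "dy": -2.26, "dz": 1.2, "jaw": -1}, {"wx": 0, "wy": 0, "wz": 0, "dx": -2.6, "dy": -2.26, "dz": 1.2, "jaw": -1}]}}

```text
time_s: 1.77
ee_pos: [0.4708, 0.1301, 0.2625]
ee_rot: [-0.031, 0.116, 0.959, -0.255]
wrist_force: [0.6, 0.7, -0.2]
grip_width: -0.0001
```

{"fn": "servo_tool", "kwargs": {"commands": [{"wx": 0, "wy": 0, "wz": 0, "dx": -1.25, "dy": -1.1, "dz": 1.0, "jaw": -1}, {"wx": 0, "wy": 0, "wz": 0, "dx": -1.25, "dy": -1.1, "dz": 1.0, "jaw": -1}, {"wx": 0, "wy": 0, "wz": 0, "dx": 0, "dy": 0, "dz": 3.7, "jaw": -1}, {"wx": 0, "wy": 0, "wz": 0, "dx": 0, "dy": 0, "dz": 3.7, "jaw": -1}, {"wx": 0, "wy": 0, "wz": 0, "dx": 0, "dy": 0, "dz": 3.0, "jaw": -1}]}}

```text
time_s: 2.18
ee_pos: [0.4746, 0.0463, 0.1646]
ee_rot: [-0.031, 0.117, 0.959, -0.255]
wrist_force: [0.4, -0.2, 0.7]
grip_width: 0.0002
```

```bash
python3 -c "
from h import *
delta(bp(.078,-.004,.06),tool())
for n in('scene','top'):cv2.imwrite(f'pics/{n}1.png',cams.grab_frame(n))
a=cv2.imread('pics/scene1.png')[75:285,230:385];cv2.imwrite('pics/z2.png',cv2.convertScaleAbs(cv2.resize(a,None,fx=2.7,fy=2.7,interpolation=2),alpha=1.4,beta=20))"
```

```text
t 2.18 rot [ 0.0039 -0.0016 -0.0019] shift_cm in target axes [-0.15 -0.19  5.67] in cur [-0.16 -0.21  5.67] F [ 0.4 -0.2  0.7] j [ 0.13  0.59  1.76 -0.55  1.07 -0.86]
 tip x,u,n mm [ 79.6  -6.  116.7]
```

View pics/z2.png

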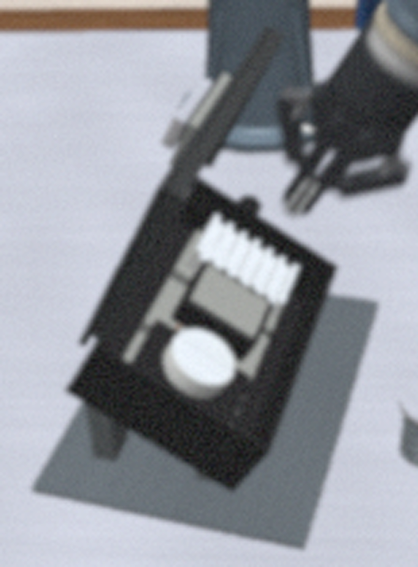

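{"fn": "servo_tool", "kwargs": {"commands": [{"wx": 0, "wy": 0, "wz": 0, "dx": -0.1, "dy": -0.2, "dz": 2.5, "jaw": -1}, {"wx": 0, "wy": 0, "wz": 0, "dx": 0, "dy": 0, "dz": 2.2, "jaw": -1}, {"wx": 0, "wy": 0, "wz": 0, "dx": 0, "dy": 0, "dz": 0.5, "jaw": -1}, {"wx": 0, "wy": 0, "wz": 0, "dx": 0, "dy": 0, "dz": 0.3, "jaw": -1}, {"wx": 0, "wy": 0, "wz": 0, "dx": 0, "dy": 0, "dz": 0.2, "jaw": -1}]}}

```text
time_s: 2.7
ee_pos: [0.4701, 0.0184, 0.1183]
ee_rot: [-0.03, 0.116, 0.959, -0.255]
wrist_force: [0.4, 0.4, 0.2]
grip_width: -0.0001
```

{"fn": "servo_tool", "kwargs": {"commands": [{"wx": 0, "wy": 0, "wz": 0, "dx": 0, "dy": 0, "dz": 0.2, "jaw": -1}, {"wx": 0, "wy": 0, "wz": 0, "dx": 0, "dy": 0, "dz": 0.2, "jaw": -1}]}}

```text
time_s: 2.87
ee_pos: [0.4696, 0.0166, 0.115]
ee_rot: [-0.029, 0.116, 0.959, -0.255]
wrist_force: [-0.3, 0.0, -0.3]
grip_width: 0.0002
```

{"fn": "servo_tool", "kwargs": {"commands": [{"wx": 0, "wy": 0, "wz": 0, "dx": 0, "dy": 0, "dz": 0.2, "jaw": -1}, {"wx": 0, "wy": 0, "wz": 0, "dx": 0, "dy": 0, "dz": 0.2, "jaw": -1}]}}

```text
time_s: 3.03
ee_pos: [0.4686, 0.0143, 0.1111]
ee_rot: [-0.03, 0.116, 0.959, -0.255]
wrist_force: [0.4, 0.5, 0.5]
grip_width: -0.0002
```

```bash
python3 -c "
from h import *
delta(bp(.078,-.004,.042),tool())"
```

```text
t 3.03 rot [ 0.0038  0.0009 -0.0016] shift_cm in target axes [ 0.02 -0.05  1.21] in cur [ 0.02 -0.06  1.21] F [0.4 0.5 0.5] j [ 0.07  0.67  1.82 -0.63  0.92 -0.79]
 tip x,u,n mm [77.8 -4.6 54.1]
```

{"fn": "servo_tool", "kwargs": {"commands": [{"wx": 0, "wy": 0, "wz": 0, "dx": 0, "dy": 0, "dz": 0.2, "jaw": -1}, {"wx": 0, "wy": 0, "wz": 0, "dx": 0, "dy": 0, "dz": 0.2, "jaw": -1}]}}

```text
time_s: 3.2
ee_pos: [0.4679, 0.0123, 0.1076]
ee_rot: [-0.03, 0.117, 0.959, -0.255]
wrist_force: [-0.5, 5.2, 6.9]
grip_width: -0.0
```

{"fn": "servo_tool", "kwargs": {"commands": [{"wx": 0, "wy": 0, "wz": 0, "dx": 0, "dy": 0, "dz": 0.2, "jaw": -1}, {"wx": 0, "wy": 0, "wz": 0, "dx": 0, "dy": 0, "dz": 0.1, "jaw": -1}]}}

```text
time_s: 3.37
ee_pos: [0.4676, 0.011, 0.1052]
ee_rot: [-0.03, 0.117, 0.959, -0.255]
wrist_force: [-0.5, 3.4, 6.7]
grip_width: 0.0
```

{"fn": "servo_tool", "kwargs": {"commands": [{"wx": 0, "wy": 0, "wz": 0, "dx": 0, "dy": 0, "dz": 0.1, "jaw": -1}, {"wx": 0, "wy": 0, "wz": 0, "dx": 0, "dy": 0, "dz": 0.1, "jaw": -1}]}}

```text
time_s: 3.53
ee_pos: [0.4674, 0.0101, 0.1036]
ee_rot: [-0.03, 0.117, 0.959, -0.255]
wrist_force: [-1.1, 3.8, 7.5]
grip_width: -0.0002
```

```bash
python3 -c "
from h import *
delta(bp(.078,-.004,.042),tool())"
```

```text
t 3.53 rot [ 0.0037  0.0006 -0.0021] shift_cm in target axes [ 0.01 -0.05  0.35] in cur [ 0.01 -0.05  0.35] F [-1.1  3.8  7.5] j [ 0.07  0.69  1.83 -0.65  0.91 -0.78]
 tip x,u,n mm [77.9 -4.5 45.5]
```

{"fn": "servo_tool", "kwargs": {"commands": [{"wx": 0, "wy": 0, "wz": 0, "dx": 0, "dy": 0, "dz": 0.1, "jaw": -1}, {"wx": 0, "wy": 0, "wz": 0, "dx": 0, "dy": 0, "dz": 0.1, "jaw": -1}]}}

```text
time_s: 3.7
ee_pos: [0.4671, 0.0092, 0.1019]
ee_rot: [-0.03, 0.117, 0.959, -0.255]
wrist_force: [-0.7, 4.5, 7.4]
grip_width: 0.0002
```

{"fn": "servo_tool", "kwargs": {"commands": [{"wx": 0, "wy": 0, "wz": 0, "dx": 0, "dy": 0, "dz": 0.1, "jaw": -1}]}}

```text
time_s: 3.78
ee_pos: [0.4671, 0.0088, 0.1013]
ee_rot: [-0.03, 0.117, 0.959, -0.255]
wrist_force: [-1.8, 11.8, 20.0]
grip_width: 0.0003
```

```bash
python3 -c "
from h import *
delta(bp(.078,-.004,.042),tool())"
```

```text
t 3.78 rot [ 0.0037  0.0007 -0.0024] shift_cm in target axes [ 0.01 -0.05  0.08] in cur [ 0.01 -0.05  0.08] F [-1.8 11.8 20. ] j [ 0.06  0.69  1.83 -0.65  0.9  -0.78]
 tip x,u,n mm [77.9 -4.6 42.8]
```

Stop reached near n = 42.8 (force jumped to 23 N). One small squeeze to confirm.

{"fn": "servo_tool", "kwargs": {"commands": [{"wx": 0, "wy": 0, "wz": 0, "dx": 0, "dy": 0, "dz": 0.03, "jaw": -1}]}}

```text
time_s: 3.87
ee_pos: [0.467, 0.0088, 0.1013]
ee_rot: [-0.03, 0.117, 0.959, -0.255]
wrist_force: [-1.0, 8.6, 14.4]
grip_width: 0.0001
```

{"fn": "servo_tool", "kwargs": {"commands": [{"wx": 0, "wy": 0, "wz": 0, "dx": 0, "dy": 0, "dz": 0.02, "jaw": -1}, {"wx": 0, "wy": 0, "wz": 0, "dx": 0, "dy": 0, "dz": 0, "jaw": -1}]}}

```text
time_s: 4.03
ee_pos: [0.467, 0.0088, 0.1013]
ee_rot: [-0.03, 0.117, 0.959, -0.255]
wrist_force: [-1.2, 7.6, 12.4]
grip_width: 0.0002
```

```bash
python3 -c "
from h import *
delta(bp(.0,-.004,.07),tool())"
```

```text
t 4.03 rot [ 0.0037  0.0012 -0.0026] shift_cm in target axes [-7.8  -0.05 -2.72] in cur [-7.8  -0.02 -2.71] F [-1.2  7.6 12.4] j [ 0.06  0.69  1.84 -0.65  0.9  -0.78]
 tip x,u,n mm [77.9 -4.6 42.8]
```

{"fn": "servo_tool", "kwargs": {"commands": [{"wx": 0, "wy": 0, "wz": 0, "dx": 0, "dy": 0, "dz": 0.08, "jaw": -1}, {"wx": 0, "wy": 0, "wz": 0, "dx": 0, "dy": 0, "dz": 0, "jaw": -1}]}}

```text
time_s: 4.2
ee_pos: [0.4671, 0.0088, 0.1013]
ee_rot: [-0.03, 0.117, 0.959, -0.255]
wrist_force: [-2.4, 10.2, 18.7]
grip_width: -0.0002
```

```bash
python3 -c "
from h import *
delta(bp(.0,-.004,.072),tool())"
```

```text
t 4.2 rot [ 0.0039  0.0017 -0.0032] shift_cm in target axes [-7.79 -0.05 -2.92] in cur [-7.8  -0.01 -2.91] F [-2.4 10.2 18.7] j [ 0.06  0.69  1.84 -0.65  0.9  -0.78]
 tip x,u,n mm [77.9 -4.5 42.8]
```

{"fn": "servo_tool", "kwargs": {"commands": [{"wx": 0, "wy": 0, "wz": 0, "dx": 0, "dy": 0, "dz": -3.6, "jaw": -1}, {"wx": 0, "wy": 0, "wz": 0, "dx": -3.9, "dy": 0, "dz": 0, "jaw": -1}, {"wx": 0, "wy": 0, "wz": 0, "dx": -3.9, "dy": 0, "dz": 0, "jaw": -1}, {"wx": 0, "wy": 0, "wz": 0, "dx": 0, "dy": 0, "dz": 0.6, "jaw": -1}, {"wx": 0, "wy": 0, "wz": 0, "dx": 0, "dy": 0, "dz": 0.2, "jaw": -1}]}}

```text
time_s: 4.62
ee_pos: [0.5476, 0.0018, 0.1232]
ee_rot: [-0.03, 0.117, 0.959, -0.255]
wrist_force: [-1.4, 0.1, -0.5]
grip_width: 0.0
```

{"fn": "servo_tool", "kwargs": {"commands": [{"wx": 0, "wy": 0, "wz": 0, "dx": 0, "dy": 0, "dz": 0.2, "jaw": -1}, {"wx": 0, "wy": 0, "wz": 0, "dx": 0, "dy": 0, "dz": 0.2, "jaw": -1}, {"wx": 0, "wy": 0, "wz": 0, "dx": 0, "dy": 0, "dz": 0.2, "jaw": -1}]}}

```text
time_s: 4.87
ee_pos: [0.5432, -0.0001, 0.1182]
ee_rot: [-0.032, 0.116, 0.959, -0.256]
wrist_force: [-1.7, 5.3, 8.6]
grip_width: 0.0002
```

```bash
python3 -c "
from h import *
delta(bp(.0,-.004,.048),tool())"
```

```text
t 4.87 rot [ 0.0027 -0.0028 -0.0004] shift_cm in target axes [-0.18 -0.02  1.42] in cur [-0.19 -0.03  1.42] F [-1.7  5.3  8.6] j [ 0.04  0.72  1.64 -0.59  1.03 -0.92]
 tip x,u,n mm [ 1.9 -4.3 62.2]
```

{"fn": "servo_tool", "kwargs": {"commands": [{"wx": 0, "wy": 0, "wz": 0, "dx": 0, "dy": 0, "dz": 0.2, "jaw": -1}, {"wx": 0, "wy": 0, "wz": 0, "dx": 0, "dy": 0, "dz": 0.2, "jaw": -1}, {"wx": 0, "wy": 0, "wz": 0, "dx": 0, "dy": 0, "dz": 0.2, "jaw": -1}, {"wx": 0, "wy": 0, "wz": 0, "dx": 0, "dy": 0, "dz": 0.2, "jaw": -1}, {"wx": 0, "wy": 0, "wz": 0, "dx": 0, "dy": 0, "dz": 0.1, "jaw": -1}]}}

```text
time_s: 5.28
ee_pos: [0.5423, -0.0039, 0.1112]
ee_rot: [-0.032, 0.116, 0.959, -0.256]
wrist_force: [-1.5, 4.2, 7.5]
grip_width: 0.0001
```

{"fn": "servo_tool", "kwargs": {"commands": [{"wx": 0, "wy": 0, "wz": 0, "dx": 0, "dy": 0, "dz": 0.1, "jaw": -1}, {"wx": 0, "wy": 0, "wz": 0, "dx": 0, "dy": 0, "dz": 0.1, "jaw": -1}]}}

```text
time_s: 5.45
ee_pos: [0.542, -0.0049, 0.1096]
ee_rot: [-0.032, 0.116, 0.959, -0.256]
wrist_force: [-1.8, 3.6, 7.6]
grip_width: -0.0002
```

{"fn": "servo_tool", "kwargs": {"commands": [{"wx": 0, "wy": 0, "wz": 0, "dx": 0, "dy": 0, "dz": 0.1, "jaw": -1}, {"wx": 0, "wy": 0, "wz": 0, "dx": 0, "dy": 0, "dz": 0.1, "jaw": -1}]}}

```text
time_s: 5.62
ee_pos: [0.5418, -0.0058, 0.1079]
ee_rot: [-0.032, 0.116, 0.959, -0.256]
wrist_force: [-2.2, 3.7, 8.2]
grip_width: 0.0003
```

```bash
python3 -c "
from h import *
delta(bp(.0,-.004,.048),tool())"
```

```text
t 5.62 rot [ 0.0027 -0.002  -0.0007] shift_cm in target axes [-0.19 -0.02  0.23] in cur [-0.19 -0.03  0.23] F [-2.2  3.7  8.2] j [ 0.03  0.73  1.65 -0.6   1.   -0.9 ]
 tip x,u,n mm [ 1.9 -4.3 50.3]
```

{"fn": "servo_tool", "kwargs": {"commands": [{"wx": 0, "wy": 0, "wz": 0, "dx": 0, "dy": 0, "dz": 0.1, "jaw": -1}, {"wx": 0, "wy": 0, "wz": 0, "dx": 0, "dy": 0, "dz": 0.1, "jaw": -1}]}}

```text
time_s: 5.78
ee_pos: [0.5416, -0.0066, 0.1065]
ee_rot: [-0.032, 0.116, 0.959, -0.256]
wrist_force: [-2.9, 10.0, 16.8]
grip_width: 0.0003
```

{"fn": "servo_tool", "kwargs": {"commands": [{"wx": 0, "wy": 0, "wz": 0, "dx": 0, "dy": 0, "dz": 0.1, "jaw": -1}]}}

```text
time_s: 5.87
ee_pos: [0.5417, -0.0066, 0.1064]
ee_rot: [-0.031, 0.117, 0.959, -0.256]
wrist_force: [-4.3, 11.2, 21.1]
grip_width: 0.0005
```

{"fn": "servo_tool", "kwargs": {"commands": [{"wx": 0, "wy": 0, "wz": 0, "dx": 0, "dy": 0, "dz": 0.1, "jaw": -1}, {"wx": 0, "wy": 0, "wz": 0, "dx": 0, "dy": 0, "dz": 0, "jaw": -1}]}}

```text
time_s: 6.03
ee_pos: [0.5416, -0.0066, 0.1064]
ee_rot: [-0.031, 0.117, 0.959, -0.256]
wrist_force: [-4.3, 10.9, 18.9]
grip_width: -0.0001
```

```bash
python3 -c "
from h import *
delta(bp(.0,-.004,.048),tool())"
```

```text
t 6.03 rot [ 0.003  -0.0007 -0.002 ] shift_cm in target axes [-0.19 -0.02  0.06] in cur [-0.19 -0.02  0.06] F [-4.3 10.9 18.9] j [ 0.03  0.73  1.66 -0.61  1.   -0.9 ]
 tip x,u,n mm [ 1.9 -4.3 48.6]
```

{"fn": "servo_tool", "kwargs": {"commands": [{"wx": 0, "wy": 0, "wz": 0, "dx": 0, "dy": 0, "dz": -3.6, "jaw": -1}, {"wx": 0, "wy": 0, "wz": 0, "dx": -4.0, "dy": 0, "dz": 0, "jaw": -1}, {"wx": 0, "wy": 0, "wz": 0, "dx": -3.9, "dy": 0, "dz": 0, "jaw": -1}, {"wx": 0, "wy": 0, "wz": 0, "dx": 0, "dy": 0, "dz": 0.6, "jaw": -1}, {"wx": 0, "wy": 0, "wz": 0, "dx": 0, "dy": 0, "dz": 0.2, "jaw": -1}]}}

```text
time_s: 6.45
ee_pos: [0.6238, -0.0145, 0.1274]
ee_rot: [-0.03, 0.117, 0.959, -0.255]
wrist_force: [-0.7, 0.3, -0.6]
grip_width: 0.0003
```

{"fn": "servo_tool", "kwargs": {"commands": [{"wx": 0, "wy": 0, "wz": 0, "dx": 0, "dy": 0, "dz": 0.2, "jaw": -1}, {"wx": 0, "wy": 0, "wz": 0, "dx": 0, "dy": 0, "dz": 0.2, "jaw": -1}, {"wx": 0, "wy": 0, "wz": 0, "dx": 0, "dy": 0, "dz": 0.2, "jaw": -1}]}}

```text
time_s: 6.7
ee_pos: [0.6204, -0.0164, 0.1223]
ee_rot: [-0.032, 0.116, 0.959, -0.255]
wrist_force: [-2.2, 5.0, 7.6]
grip_width: -0.0
```

```bash
python3 -c "
from h import *
delta(bp(-.078,-.004,.0545),tool())"
```

```text
t 6.7 rot [ 0.0028 -0.003  -0.0001] shift_cm in target axes [-0.1  -0.03  1.25] in cur [-0.11 -0.04  1.25] F [-2.2  5.   7.6] j [ 0.01  0.78  1.44 -0.56  1.13 -1.02]
 tip x,u,n mm [-76.9  -4.4  67. ]
```

{"fn": "servo_tool", "kwargs": {"commands": [{"wx": 0, "wy": 0, "wz": 0, "dx": 0, "dy": 0, "dz": 0.2, "jaw": -1}, {"wx": 0, "wy": 0, "wz": 0, "dx": 0, "dy": 0, "dz": 0.2, "jaw": -1}, {"wx": 0, "wy": 0, "wz": 0, "dx": 0, "dy": 0, "dz": 0.2, "jaw": -1}, {"wx": 0, "wy": 0, "wz": 0, "dx": 0, "dy": 0, "dz": 0.2, "jaw": -1}, {"wx": 0, "wy": 0, "wz": 0, "dx": 0, "dy": 0, "dz": 0.1, "jaw": -1}]}}

```text
time_s: 7.12
ee_pos: [0.6195, -0.02, 0.1158]
ee_rot: [-0.032, 0.116, 0.959, -0.255]
wrist_force: [-2.7, 4.6, 7.3]
grip_width: -0.0001
```

{"fn": "servo_tool", "kwargs": {"commands": [{"wx": 0, "wy": 0, "wz": 0, "dx": 0, "dy": 0, "dz": 0.1, "jaw": -1}, {"wx": 0, "wy": 0, "wz": 0, "dx": 0, "dy": 0, "dz": 0.1, "jaw": -1}]}}

```text
time_s: 7.28
ee_pos: [0.6193, -0.0209, 0.1142]
ee_rot: [-0.032, 0.116, 0.959, -0.255]
wrist_force: [-1.9, 4.4, 7.1]
grip_width: -0.0
```

{"fn": "servo_tool", "kwargs": {"commands": [{"wx": 0, "wy": 0, "wz": 0, "dx": 0, "dy": 0, "dz": 0.1, "jaw": -1}]}}

```text
time_s: 7.37
ee_pos: [0.6191, -0.0214, 0.1133]
ee_rot: [-0.032, 0.116, 0.959, -0.255]
wrist_force: [-1.6, 4.8, 6.6]
grip_width: -0.0001
```

{"fn": "servo_tool", "kwargs": {"commands": [{"wx": 0, "wy": 0, "wz": 0, "dx": 0, "dy": 0, "dz": 0.1, "jaw": -1}]}}

```text
time_s: 7.45
ee_pos: [0.619, -0.0219, 0.1125]
ee_rot: [-0.032, 0.116, 0.959, -0.255]
wrist_force: [-2.9, 5.0, 8.0]
grip_width: 0.0001
```

```bash
python3 -c "
from h import *
delta(bp(-.078,-.004,.0545),tool())"
```

```text
t 7.45 rot [ 0.0031 -0.0023 -0.0008] shift_cm in target axes [-0.1  -0.03  0.12] in cur [-0.1  -0.03  0.12] F [-2.9  5.   8. ] j [ 0.    0.79  1.45 -0.57  1.11 -1.01]
 tip x,u,n mm [-76.9  -4.4  55.7]
```

{"fn": "servo_tool", "kwargs": {"commands": [{"wx": 0, "wy": 0, "wz": 0, "dx": 0, "dy": 0, "dz": 0.1, "jaw": -1}, {"wx": 0, "wy": 0, "wz": 0, "dx": 0, "dy": 0, "dz": 0.1, "jaw": -1}]}}

```text
time_s: 7.62
ee_pos: [0.6189, -0.0224, 0.1115]
ee_rot: [-0.032, 0.117, 0.959, -0.255]
wrist_force: [-4.8, 9.7, 15.6]
grip_width: 0.0002
```

{"fn": "servo_tool", "kwargs": {"commands": [{"wx": 0, "wy": 0, "wz": 0, "dx": 0, "dy": 0, "dz": 0.1, "jaw": -1}, {"wx": 0, "wy": 0, "wz": 0, "dx": 0, "dy": 0, "dz": 0, "jaw": -1}]}}

```text
time_s: 7.78
ee_pos: [0.6189, -0.0224, 0.1115]
ee_rot: [-0.031, 0.117, 0.959, -0.255]
wrist_force: [-4.2, 8.7, 14.5]
grip_width: -0.0003
```

{"fn": "servo_tool", "kwargs": {"commands": [{"wx": 0, "wy": 0, "wz": 0, "dx": 0, "dy": 0, "dz": 0.05, "jaw": -1}, {"wx": 0, "wy": 0, "wz": 0, "dx": 0, "dy": 0, "dz": 0, "jaw": -1}]}}

```text
time_s: 7.95
ee_pos: [0.6189, -0.0225, 0.1115]
ee_rot: [-0.031, 0.117, 0.959, -0.255]
wrist_force: [-3.6, 10.5, 16.8]
grip_width: -0.0001
```

```bash
python3 -c "
from h import *
delta(bp(-.078,-.004,.0545),tool())"
```

```text
t 7.95 rot [ 0.0034 -0.0011 -0.0017] shift_cm in target axes [-0.1  -0.03  0.  ] in cur [-0.1  -0.03  0.  ] F [-3.6 10.5 16.8] j [ 0.    0.79  1.46 -0.57  1.1  -1.01]
 tip x,u,n mm [-77.   -4.4  54.5]
```

{"fn": "servo_tool", "kwargs": {"commands": [{"wx": 0, "wy": 0, "wz": 0, "dx": 0, "dy": 0, "dz": -4.0, "jaw": -1}, {"wx": 0, "wy": 0, "wz": 0, "dx": 1.9, "dy": 0, "dz": -3.6, "jaw": -1}, {"wx": 0, "wy": 0, "wz": 0, "dx": 1.9, "dy": 0, "dz": -3.6, "jaw": -1}, {"wx": 0, "wy": 0, "wz": 0, "dx": 1.9, "dy": 0, "dz": -3.6, "jaw": -1}, {"wx": 0, "wy": 0, "wz": 0, "dx": 1.9, "dy": 0, "dz": -3.6, "jaw": -1}]}}

```text
time_s: 8.37
ee_pos: [0.5664, 0.0831, 0.2691]
ee_rot: [-0.031, 0.116, 0.959, -0.255]
wrist_force: [1.0, -0.8, 1.4]
grip_width: 0.0
```

{"fn": "servo_tool", "kwargs": {"commands": [{"wx": 0, "wy": 0, "wz": 0, "dx": 0, "dy": 0, "dz": -4.0, "jaw": -1}, {"wx": 0, "wy": 0, "wz": 0, "dx": 0, "dy": 0, "dz": -3.0, "jaw": -1}, {"wx": 0, "wy": 0, "wz": 0, "dx": 0, "dy": 0, "dz": 0, "jaw": -1}]}}

```text
time_s: 8.62
ee_pos: [0.5787, 0.1192, 0.3351]
ee_rot: [-0.024, 0.116, 0.96, -0.253]
wrist_force: [0.5, 0.0, 0.8]
grip_width: 0.0002
```

```bash
python3 -c "
from h import *
delta(bp(.0,.15,.26),tool(1.05))
print('can',[cast('top',(482,222),.165)])
for n in('scene','top'):cv2.imwrite(f'pics/{n}2.png',cams.grab_frame(n))
a=cv2.imread('pics/scene2.png')[75:285,230:385];b=cv2.imread('pics/top2.png')[125:295,270:405]
f=lambda i:cv2.convertScaleAbs(cv2.resize(i,(400,520),interpolation=2),alpha=1.4,beta=20)
cv2.imwrite('pics/z3.png',np.hstack([f(a),f(b)]))"
```

```text
t 8.62 rot [-1.0411  0.0127  0.0028] shift_cm in target axes [  0.43 -13.81 -11.66] in cur [  0.43 -17.04   6.02] F [0.5 0.  0.8] j [ 0.22  0.53  1.29 -0.46  1.56 -1.05]
 tip x,u,n mm [ -4.5  -3.5 312.2]
can [array([ 0.49724391, -0.32509362,  0.165     ])]
```

View pics/z3.png

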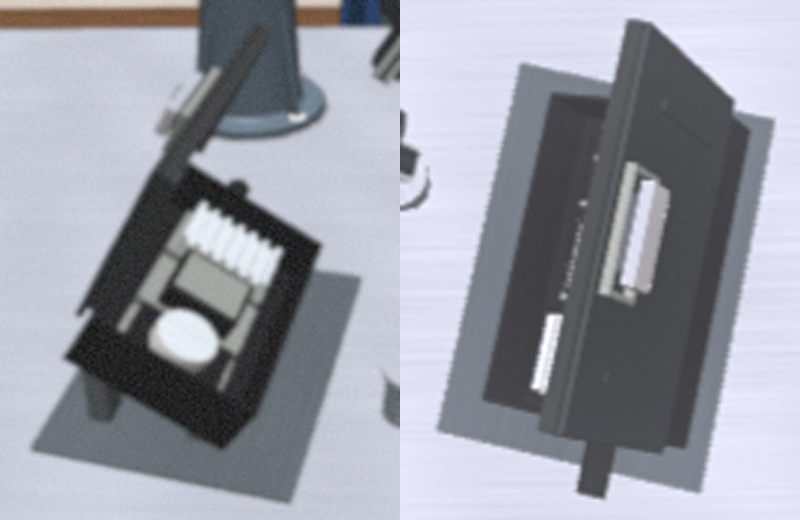

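{"fn": "servo_tool", "kwargs": {"commands": [{"wx": -0.104, "wy": 0.001, "wz": 0, "dx": 0, "dy": 0, "dz": 0, "jaw": -1}, {"wx": -0.104, "wy": 0.001, "wz": 0, "dx": 0, "dy": 0, "dz": 0, "jaw": -1}, {"wx": -0.104, "wy": 0.001, "wz": 0, "dx": 0, "dy": 0, "dz": 0, "jaw": -1}, {"wx": -0.104, "wy": 0.001, "wz": 0, "dx": 0, "dy": 0, "dz": 0, "jaw": -1}, {"wx": -0.104, "wy": 0.001, "wz": 0, "dx": 0, "dy": 0, "dz": 0, "jaw": -1}]}}

```text
time_s: 9.13
ee_pos: [0.5752, 0.1154, 0.3269]
ee_rot: [-0.004, 0.122, 0.993, 0.002]
wrist_force: [-1.1, -1.0, 0.1]
grip_width: -0.0
```

```bash
python3 -c "
from h import *
delta(bp(.0,.15,.26),tool(1.05))"
```

```text
t 9.13 rot [-0.5229 -0.0064 -0.0058] shift_cm in target axes [  0.18 -13.   -12.15] in cur [  0.14 -17.33  -4.03] F [-1.1 -1.   0.1] j [ 0.01  0.4   1.43  0.01  1.32 -1.32]
 tip x,u,n mm [ -1.7 -13.2 305.4]
```

{"fn": "servo_tool", "kwargs": {"commands": [{"wx": 0, "wy": 0, "wz": 0, "dx": 0, "dy": -3.5, "dz": 0, "jaw": -1}, {"wx": 0, "wy": 0, "wz": 0, "dx": 0, "dy": -3.5, "dz": 0, "jaw": -1}, {"wx": 0, "wy": 0, "wz": 0, "dx": 0, "dy": -3.5, "dz": 0, "jaw": -1}, {"wx": -0.1, "wy": 0, "wz": 0, "dx": 0, "dy": -2.5, "dz": 0, "jaw": -1}, {"wx": -0.1, "wy": 0, "wz": 0, "dx": 0, "dy": -2.0, "dz": 0, "jaw": -1}]}}

```text
time_s: 9.55
ee_pos: [0.5388, -0.0305, 0.3253]
ee_rot: [0.009, 0.121, 0.987, 0.101]
wrist_force: [0.2, -0.7, -0.0]
grip_width: 0.0002
```

```bash
python3 -c "
from h import *
delta(bp(.0,.15,.22),tool(1.05))"
```

```text
t 9.55 rot [-0.3225 -0.005  -0.0054] shift_cm in target axes [ 0.11 -3.39 -2.74] in cur [ 0.1  -4.09 -1.53] F [ 0.2 -0.7 -0. ] j [-0.37  0.33  1.57  0.21  1.28 -1.76]
 tip x,u,n mm [ -1.  113.2 231. ]
```

{"fn": "servo_tool", "kwargs": {"commands": [{"wx": 0, "wy": 0, "wz": 0, "dx": 0, "dy": -3.5, "dz": 0, "jaw": -1}, {"wx": -0.105, "wy": 0, "wz": 0, "dx": 0, "dy": -1.5, "dz": -1.0, "jaw": -1}, {"wx": -0.105, "wy": 0, "wz": 0, "dx": 0, "dy": -1.0, "dz": -1.0, "jaw": -1}, {"wx": -0.105, "wy": 0, "wz": 0, "dx": 0, "dy": 0, "dz": -1.0, "jaw": -1}]}}

```text
time_s: 9.88
ee_pos: [0.5226, -0.0969, 0.3406]
ee_rot: [0.028, 0.12, 0.959, 0.256]
wrist_force: [0.2, 1.5, 0.0]
grip_width: 0.0002
```

```bash
python3 -c "
from h import *
delta(lid(.0,.085,.05,1.6),tool(1.05))"
```

```text
t 9.88 rot [-0.0058 -0.0039 -0.0099] shift_cm in target axes [ 0.11 -4.06  7.26] in cur [ 0.04 -4.02  7.28] F [0.2 1.5 0. ] j [-0.65  0.35  1.57  0.48  1.45 -2.08]
 tip x,u,n mm [ -1.  176.3 214.7]
```

{"fn": "servo_tool", "kwargs": {"commands": [{"wx": 0, "wy": 0, "wz": 0, "dx": 0, "dy": -2.0, "dz": 0, "jaw": -1}, {"wx": 0, "wy": 0, "wz": 0, "dx": 0, "dy": -2.0, "dz": 0, "jaw": -1}, {"wx": 0, "wy": 0, "wz": 0, "dx": 0, "dy": 0, "dz": 3.6, "jaw": -1}, {"wx": 0, "wy": 0, "wz": 0, "dx": 0, "dy": 0, "dz": 3.6, "jaw": -1}, {"wx": 0, "wy": 0, "wz": 0, "dx": 0, "dy": 0, "dz": 0, "jaw": -1}]}}

```text
time_s: 10.3
ee_pos: [0.519, -0.0906, 0.2534]
ee_rot: [0.021, 0.12, 0.959, 0.257]
wrist_force: [-0.9, 1.2, -0.5]
grip_width: -0.0001
```

```bash
cat >>h.py <<'E'
def arc(r,ths,f=.65,L=.019,h=.008):
    P=None
    for t in ths:
        Rt=tool(f*t);T=w(lid(0,r,h,t))-Rt[:,2]*L
        if P is not None:
            Rp,Tp=P;print(round(t,3),"wx",R.from_matrix(Rp.T@Rt).as_rotvec().round(3)[0],"d",(Rp.T@(T-Tp)*100).round(2))
        P=(Rt,T)
E
python3 -c "
from h import *
delta(lid(.0,.085,.02,1.6),tool(1.05))
arc(.085,np.arange(1.6,-.01,-.1))"
```

```text
t 10.3 rot [-0.0056 -0.0169 -0.0131] shift_cm in target axes [-0.39  1.43  2.01] in cur [-0.4   1.44  2.  ] F [-0.9  1.2 -0.5] j [-0.64  0.46  1.68  0.49  1.27 -2.17]
 tip x,u,n mm [  4.2 128.1 141.9]
1.5 wx 0.065 d [-0.    0.61  0.71]
1.4 wx 0.065 d [0.   0.58 0.72]
1.3 wx 0.065 d [0.   0.56 0.74]
1.2 wx 0.065 d [0.   0.53 0.75]
1.1 wx 0.065 d [-0.    0.51  0.77]
1.0 wx 0.065 d [-0.    0.48  0.78]
0.9 wx 0.065 d [0.   0.45 0.79]
0.8 wx 0.065 d [-0.    0.42  0.8 ]
0.7 wx 0.065 d [0.   0.39 0.81]
0.6 wx 0.065 d [0.   0.37 0.82]
0.5 wx 0.065 d [-0.    0.34  0.83]
0.4 wx 0.065 d [-0.    0.31  0.84]
0.3 wx 0.065 d [0.   0.28 0.84]
0.2 wx 0.065 d [0.   0.25 0.85]
0.1 wx 0.065 d [-0.    0.22  0.85]
-0.0 wx 0.065 d [0.   0.19 0.85]
```

{"fn": "servo_tool", "kwargs": {"commands": [{"wx": 0, "wy": 0, "wz": 0, "dx": -0.2, "dy": 0.7, "dz": 1.0, "jaw": -1}, {"wx": 0, "wy": 0, "wz": 0, "dx": -0.1, "dy": 0.7, "dz": 1.0, "jaw": -1}, {"wx": 0, "wy": 0, "wz": 0, "dx": 0, "dy": 0.2, "dz": 0.3, "jaw": -1}]}}

```text
time_s: 10.55
ee_pos: [0.5334, -0.0693, 0.2477]
ee_rot: [0.029, 0.117, 0.96, 0.253]
wrist_force: [-1.0, -0.2, -0.2]
grip_width: 0.0001
```

{"fn": "servo_tool", "kwargs": {"commands": [{"wx": 0, "wy": 0, "wz": 0, "dx": 0, "dy": 0.2, "dz": 0.3, "jaw": -1}, {"wx": 0, "wy": 0, "wz": 0, "dx": 0, "dy": 0.2, "dz": 0.3, "jaw": -1}]}}

```text
time_s: 10.72
ee_pos: [0.5352, -0.0642, 0.2452]
ee_rot: [0.029, 0.117, 0.96, 0.252]
wrist_force: [-0.1, -0.3, -0.7]
grip_width: -0.0002
```

```bash
python3 -c "
from h import *
delta(lid(.0,.085,.008,1.6),tool(1.05))"
```

```text
t 10.72 rot [-0.0124 -0.0012 -0.0032] shift_cm in target axes [ 0.56 -0.08  0.84] in cur [ 0.56 -0.07  0.84] F [-0.1 -0.3 -0.7] j [-0.58  0.47  1.69  0.52  1.22 -2.15]
 tip x,u,n mm [ -5.6  98.5 149.4]
```

{"fn": "servo_tool", "kwargs": {"commands": [{"wx": 0, "wy": 0, "wz": 0, "dx": 0.4, "dy": 0.1, "dz": 0.5, "jaw": -1}, {"wx": 0, "wy": 0, "wz": 0, "dx": 0.1, "dy": 0.1, "dz": 0.4, "jaw": -1}, {"wx": 0.04, "wy": 0, "wz": 0, "dx": 0, "dy": 0.4, "dz": 0.5, "jaw": -1}, {"wx": 0.06, "wy": 0, "wz": 0, "dx": 0, "dy": 0.6, "dz": 0.7, "jaw": -1}, {"wx": 0.06, "wy": 0, "wz": 0, "dx": 0, "dy": 0.6, "dz": 0.7, "jaw": -1}]}}

```text
time_s: 11.13
ee_pos: [0.5376, -0.0378, 0.2284]
ee_rot: [0.021, 0.12, 0.978, 0.172]
wrist_force: [-1.8, -7.6, 1.8]
grip_width: -0.0001
```

```bash
python3 -c "
from h import *
delta(lid(.0,.085,.008,1.3),tool(.65*1.3))"
```

```text
t 11.13 rot [ 0.0262  0.0017 -0.0041] shift_cm in target axes [0.16 0.16 0.33] in cur [0.17 0.15 0.34] F [-1.8 -7.6  1.8] j [-0.46  0.45  1.71  0.39  1.09 -1.98]
 tip x,u,n mm [ -1.7  69.2 145.4]
```

{"fn": "servo_tool", "kwargs": {"commands": [{"wx": 0.07, "wy": 0, "wz": 0, "dx": 0, "dy": 0.55, "dz": 0.8, "jaw": -1}, {"wx": 0.07, "wy": 0, "wz": 0, "dx": 0, "dy": 0.55, "dz": 0.8, "jaw": -1}, {"wx": 0.07, "wy": 0, "wz": 0, "dx": 0, "dy": 0.5, "dz": 0.8, "jaw": -1}, {"wx": 0.065, "wy": 0, "wz": 0, "dx": 0, "dy": 0.5, "dz": 0.8, "jaw": -1}, {"wx": 0.065, "wy": 0, "wz": 0, "dx": 0, "dy": 0.45, "dz": 0.8, "jaw": -1}]}}

```text
time_s: 11.55
ee_pos: [0.5457, -0.0042, 0.1958]
ee_rot: [0.001, 0.121, 0.993, 0.004]
wrist_force: [-0.8, -5.1, 3.5]
grip_width: 0.0001
```

```bash
python3 -c "
from h import *
delta(lid(.0,.085,.008,.8),tool(.65*.8))"
```

```text
t 11.55 rot [ 0.0124  0.0008 -0.0016] shift_cm in target axes [ 0.16 -0.13  0.34] in cur [ 0.16 -0.14  0.34] F [-0.8 -5.1  3.5] j [-0.22  0.49  1.69  0.01  0.96 -1.55]
 tip x,u,n mm [ -1.6  27.9 130.3]
```

{"fn": "servo_tool", "kwargs": {"commands": [{"wx": 0.067, "wy": 0, "wz": 0, "dx": 0, "dy": 0.35, "dz": 0.88, "jaw": -1}, {"wx": 0.067, "wy": 0, "wz": 0, "dx": 0, "dy": 0.35, "dz": 0.88, "jaw": -1}, {"wx": 0.067, "wy": 0, "wz": 0, "dx": 0, "dy": 0.3, "dz": 0.88, "jaw": -1}, {"wx": 0.067, "wy": 0, "wz": 0, "dx": 0, "dy": 0.3, "dz": 0.88, "jaw": -1}, {"wx": 0.067, "wy": 0, "wz": 0, "dx": 0, "dy": 0.25, "dz": 0.88, "jaw": -1}]}}

```text
time_s: 11.97
ee_pos: [0.5486, 0.0076, 0.1507]
ee_rot: [-0.019, 0.119, 0.98, -0.159]
wrist_force: [0.1, 1.1, 4.2]
grip_width: -0.0002
```

```bash
python3 -c "
from h import *
delta(lid(.0,.085,.008,.1),tool(.065))"
```

```text
t 11.97 rot [ 0.1366  0.0005 -0.0021] shift_cm in target axes [0.16 0.48 1.87] in cur [0.16 0.22 1.91] F [0.1 1.1 4.2] j [-0.03  0.62  1.65 -0.38  0.97 -1.13]
 tip x,u,n mm [-1.6  0.7 95.1]
```

{"fn": "servo_tool", "kwargs": {"commands": [{"wx": 0.05, "wy": 0, "wz": 0, "dx": 0, "dy": 0.15, "dz": 0.6, "jaw": -1}, {"wx": 0.05, "wy": 0, "wz": 0, "dx": 0, "dy": 0.15, "dz": 0.6, "jaw": -1}, {"wx": 0.04, "wy": 0, "wz": 0, "dx": 0, "dy": 0.15, "dz": 0.5, "jaw": -1}, {"wx": 0.03, "wy": 0, "wz": 0, "dx": 0, "dy": 0.1, "dz": 0.3, "jaw": -1}, {"wx": 0.03, "wy": 0, "wz": 0, "dx": 0, "dy": 0, "dz": 0.2, "jaw": -1}]}}

```text
time_s: 12.38
ee_pos: [0.5477, 0.0053, 0.1273]
ee_rot: [-0.031, 0.116, 0.96, -0.254]
wrist_force: [2.7, 4.2, 2.9]
grip_width: 0.0001
```

```bash
python3 -c "
from h import *
delta(lid(.0,.085,.0085,.0),tool(0))"
```

```text
t 12.38 rot [ 0.0052 -0.0008 -0.0009] shift_cm in target axes [ 0.13 -0.11  0.47] in cur [ 0.13 -0.11  0.47] F [2.7 4.2 2.9] j [ 0.05  0.71  1.63 -0.58  1.05 -0.93]
 tip x,u,n mm [-1.2 -5.2 73.2]
```

{"fn": "servo_tool", "kwargs": {"commands": [{"wx": 0, "wy": 0, "wz": 0, "dx": 0, "dy": 0, "dz": 0.15, "jaw": -1}, {"wx": 0, "wy": 0, "wz": 0, "dx": 0, "dy": 0, "dz": 0.1, "jaw": -1}, {"wx": 0, "wy": 0, "wz": 0, "dx": 0, "dy": 0, "dz": 0.1, "jaw": -1}]}}

```text
time_s: 12.63
ee_pos: [0.5465, 0.0031, 0.1243]
ee_rot: [-0.032, 0.117, 0.96, -0.254]
wrist_force: [2.2, 4.4, 3.1]
grip_width: -0.0001
```

{"fn": "servo_tool", "kwargs": {"commands": [{"wx": 0, "wy": 0, "wz": 0, "dx": 0, "dy": 0, "dz": 0.1, "jaw": -1}]}}

```text
time_s: 12.72
ee_pos: [0.5464, 0.0027, 0.1237]
ee_rot: [-0.032, 0.117, 0.96, -0.254]
wrist_force: [2.4, 9.3, 12.1]
grip_width: -0.0003
```

{"fn": "servo_tool", "kwargs": {"commands": [{"wx": 0, "wy": 0, "wz": 0, "dx": 0, "dy": 0, "dz": 0.1, "jaw": -1}]}}

```text
time_s: 12.8
ee_pos: [0.5464, 0.0026, 0.1237]
ee_rot: [-0.031, 0.117, 0.96, -0.253]
wrist_force: [0.9, 12.8, 14.2]
grip_width: 0.0002
```

```bash
python3 -c "
from h import *
delta(lid(.0,.085,.0085,.0),tool(0))"
```

```text
t 12.8 rot [ 0.0074 -0.0025 -0.0026] shift_cm in target axes [ 0.06 -0.04  0.01] in cur [ 0.06 -0.04  0.01] F [ 0.9 12.8 14.2] j [ 0.04  0.71  1.63 -0.58  1.04 -0.92]
 tip x,u,n mm [-0.5 -4.6 68.6]
```

{"fn": "servo_tool", "kwargs": {"commands": [{"wx": 0, "wy": 0, "wz": 0, "dx": 0.05, "dy": 0, "dz": -4.0, "jaw": -1}, {"wx": 0.007, "wy": 0, "wz": 0, "dx": 0, "dy": 2.6, "dz": 0, "jaw": -1}, {"wx": 0, "wy": 0, "wz": 0, "dx": 0, "dy": 2.6, "dz": 0, "jaw": -1}, {"wx": 0, "wy": 0, "wz": 0, "dx": 0, "dy": 0, "dz": 0.5, "jaw": -1}, {"wx": 0, "wy": 0, "wz": 0, "dx": 0, "dy": 0, "dz": 0.3, "jaw": -1}]}}

```text
time_s: 13.22
ee_pos: [0.558, 0.0605, 0.1232]
ee_rot: [-0.035, 0.115, 0.958, -0.259]
wrist_force: [0.5, 0.3, 0.3]
grip_width: -0.0002
```

```bash
python3 -c "
from h import *
delta(lid(.0,.138,.0185,.0),tool(0))
for n in('scene','top'):cv2.imwrite(f'pics/{n}3.png',cams.grab_frame(n))
a=cv2.imread('pics/scene3.png')[75:285,230:385];b=cv2.imread('pics/top3.png')[125:295,270:405]
f=lambda i:cv2.convertScaleAbs(cv2.resize(i,(400,520),interpolation=2),alpha=1.4,beta=20)
cv2.imwrite('pics/z4.png',np.hstack([f(a),f(b)]))"
```

```text
t 13.22 rot [-0.0049 -0.0075  0.0021] shift_cm in target axes [-0.18  0.13  1.92] in cur [-0.2   0.14  1.92] F [0.5 0.3 0.3] j [ 0.14  0.74  1.55 -0.54  1.13 -0.89]
 tip x,u,n mm [  2.  -55.6  97.7]
```

View pics/z4.png

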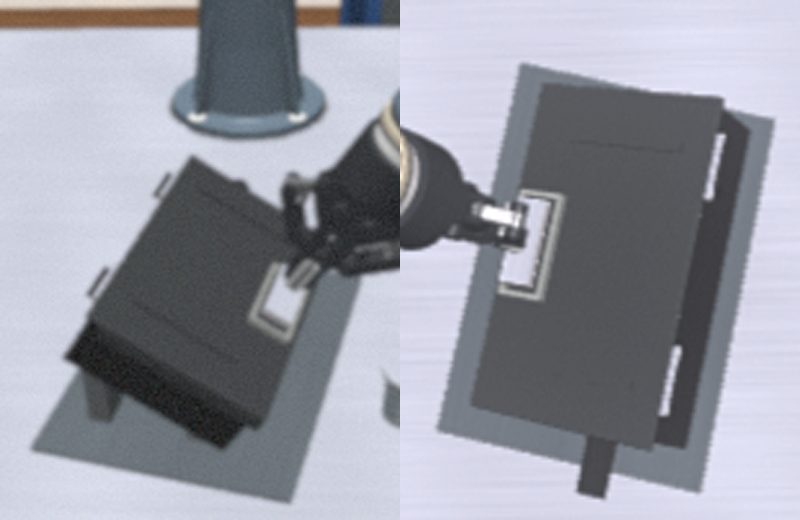

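{"fn": "servo_tool", "kwargs": {"commands": [{"wx": 0, "wy": -0.005, "wz": 0, "dx": -0.15, "dy": 0.1, "dz": 0.4, "jaw": -1}, {"wx": 0, "wy": 0, "wz": 0, "dx": 0, "dy": 0, "dz": 0.2, "jaw": -1}, {"wx": 0, "wy": 0, "wz": 0, "dx": 0, "dy": 0, "dz": 0.2, "jaw": -1}, {"wx": 0, "wy": 0, "wz": 0, "dx": 0, "dy": 0, "dz": 0.2, "jaw": -1}, {"wx": 0, "wy": 0, "wz": 0, "dx": 0, "dy": 0, "dz": 0.2, "jaw": -1}]}}

```text
time_s: 13.73
ee_pos: [0.5597, 0.0551, 0.1141]
ee_rot: [-0.031, 0.116, 0.958, -0.259]
wrist_force: [-2.6, 4.5, 9.7]
grip_width: -0.0001
```

{"fn": "servo_tool", "kwargs": {"commands": [{"wx": 0, "wy": 0, "wz": 0, "dx": 0, "dy": 0, "dz": 0.2, "jaw": -1}]}}

```text
time_s: 13.82
ee_pos: [0.5595, 0.0545, 0.1129]
ee_rot: [-0.031, 0.116, 0.958, -0.259]
wrist_force: [-1.7, 5.4, 10.1]
grip_width: 0.0001
```

```bash
python3 -c "
from h import *
delta(lid(.0,.138,.0185,.0),tool(0))"
```

```text
t 13.82 rot [-0.0038  0.0002 -0.0014] shift_cm in target axes [0.1  0.09 0.76] in cur [0.1  0.09 0.76] F [-1.7  5.4 10.1] j [ 0.13  0.75  1.56 -0.55  1.1  -0.87]
 tip x,u,n mm [ -1.  -56.   86.1]
```

{"fn": "servo_tool", "kwargs": {"commands": [{"wx": 0, "wy": 0, "wz": 0, "dx": 0, "dy": 0, "dz": 0.15, "jaw": -1}, {"wx": 0, "wy": 0, "wz": 0, "dx": 0, "dy": 0, "dz": 0.15, "jaw": -1}, {"wx": 0, "wy": 0, "wz": 0, "dx": 0, "dy": 0, "dz": 0.1, "jaw": -1}, {"wx": 0, "wy": 0, "wz": 0, "dx": 0, "dy": 0, "dz": 0.1, "jaw": -1}]}}

```text
time_s: 14.15
ee_pos: [0.559, 0.0523, 0.109]
ee_rot: [-0.031, 0.116, 0.958, -0.259]
wrist_force: [-1.2, 4.4, 10.6]
grip_width: 0.0001
```

{"fn": "servo_tool", "kwargs": {"commands": [{"wx": 0, "wy": 0, "wz": 0, "dx": 0, "dy": 0, "dz": 0.1, "jaw": -1}]}}

```text
time_s: 14.23
ee_pos: [0.5588, 0.0518, 0.1082]
ee_rot: [-0.031, 0.116, 0.958, -0.259]
wrist_force: [-0.8, 5.0, 11.0]
grip_width: 0.0
```

{"fn": "servo_tool", "kwargs": {"commands": [{"wx": 0, "wy": 0, "wz": 0, "dx": 0, "dy": 0, "dz": 0.1, "jaw": -1}]}}

```text
time_s: 14.32
ee_pos: [0.5587, 0.0513, 0.1073]
ee_rot: [-0.031, 0.116, 0.958, -0.259]
wrist_force: [-2.2, 4.3, 10.4]
grip_width: -0.0001
```

{"fn": "servo_tool", "kwargs": {"commands": [{"wx": 0, "wy": 0, "wz": 0, "dx": 0, "dy": 0, "dz": 0.1, "jaw": -1}]}}

```text
time_s: 14.4
ee_pos: [0.5586, 0.0509, 0.1065]
ee_rot: [-0.031, 0.116, 0.958, -0.259]
wrist_force: [-1.5, 6.3, 14.2]
grip_width: -0.0002
```

```bash
python3 -c "
from h import *
delta(lid(.0,.138,.0185,.0),tool(0))"
```

```text
t 14.4 rot [-0.0037  0.0009 -0.0013] shift_cm in target axes [0.1  0.09 0.01] in cur [0.1  0.09 0.01] F [-1.5  6.3 14.2] j [ 0.13  0.76  1.57 -0.56  1.08 -0.87]
 tip x,u,n mm [ -1.  -56.   78.6]
```

{"fn": "servo_tool", "kwargs": {"commands": [{"wx": 0, "wy": 0, "wz": 0, "dx": 0, "dy": 0, "dz": 0.1, "jaw": -1}]}}

```text
time_s: 14.48
ee_pos: [0.5586, 0.0508, 0.1064]
ee_rot: [-0.03, 0.116, 0.958, -0.259]
wrist_force: [-3.1, 11.0, 20.2]
grip_width: 0.0
```

{"fn": "servo_tool", "kwargs": {"commands": [{"wx": 0, "wy": 0, "wz": 0, "dx": 0, "dy": 0, "dz": 0.1, "jaw": -1}, {"wx": 0, "wy": 0, "wz": 0, "dx": 0, "dy": 0, "dz": 0, "jaw": -1}]}}

```text
time_s: 14.65
ee_pos: [0.5586, 0.0508, 0.1064]
ee_rot: [-0.03, 0.116, 0.958, -0.259]
wrist_force: [-2.5, 9.2, 17.5]
grip_width: -0.0001
```

{"fn": "servo_tool", "kwargs": {"commands": [{"wx": 0, "wy": 0, "wz": 0, "dx": 0, "dy": 0, "dz": 0.07, "jaw": -1}, {"wx": 0, "wy": 0, "wz": 0, "dx": 0, "dy": 0, "dz": 0, "jaw": -1}]}}

```text
time_s: 14.82
ee_pos: [0.5586, 0.0508, 0.1064]
ee_rot: [-0.03, 0.116, 0.958, -0.259]
wrist_force: [-3.7, 10.9, 21.9]
grip_width: 0.0002
```

```bash
python3 -c "
from h import *
delta(lid(.0,.138,.0185,.0),tool(0))"
```

```text
t 14.82 rot [-0.0032  0.0024 -0.0024] shift_cm in target axes [ 0.1   0.09 -0.  ] in cur [ 0.1   0.09 -0.  ] F [-3.7 10.9 21.9] j [ 0.13  0.76  1.57 -0.56  1.08 -0.87]
 tip x,u,n mm [ -1.1 -56.   78.5]
```

Home with about 25 N held and no motion. I'll back straight off and take a last look.

{"fn": "servo_tool", "kwargs": {"commands": [{"wx": 0, "wy": 0, "wz": 0, "dx": 0, "dy": 0, "dz": -1.0, "jaw": -1}, {"wx": 0, "wy": 0, "wz": 0, "dx": 0, "dy": 0, "dz": -3.5, "jaw": -1}, {"wx": 0, "wy": 0, "wz": 0, "dx": 0, "dy": 1, "dz": -3.5, "jaw": -1}, {"wx": 0, "wy": 0, "wz": 0, "dx": 0, "dy": 2, "dz": -3.5, "jaw": -1}, {"wx": 0, "wy": 0, "wz": 0, "dx": 0, "dy": 2, "dz": -3.5, "jaw": -1}]}}

```text
time_s: 15.23
ee_pos: [0.5865, 0.1649, 0.2083]
ee_rot: [-0.031, 0.116, 0.958, -0.258]
wrist_force: [1.4, 0.3, -0.6]
grip_width: 0.0
```

{"fn": "servo_tool", "kwargs": {"commands": [{"wx": 0, "wy": 0, "wz": 0, "dx": 0, "dy": 2, "dz": -3, "jaw": -1}, {"wx": 0, "wy": 0, "wz": 0, "dx": 0, "dy": 2, "dz": -2, "jaw": -1}, {"wx": 0, "wy": 0, "wz": 0, "dx": 0, "dy": 0, "dz": 0, "jaw": -1}, {"wx": 0, "wy": 0, "wz": 0, "dx": 0, "dy": 0, "dz": 0, "jaw": -1}]}}

```text
time_s: 15.57
ee_pos: [0.6007, 0.2237, 0.23]
ee_rot: [-0.03, 0.115, 0.959, -0.258]
wrist_force: [-0.8, -0.9, -0.6]
grip_width: 0.0002
```

```bash
python3 -c "
from h import *
delta(lid(.0,.138,.0185,.0),tool(0))
for n in('scene','top'):cv2.imwrite(f'pics/{n}4.png',cams.grab_frame(n))
a=cv2.imread('pics/scene4.png')[75:285,150:460];b=cv2.imread('pics/top4.png')[125:295,200:510]
f=lambda i:cv2.convertScaleAbs(cv2.resize(i,(800,h:=int(800*i.shape[0]/i.shape[1]*.6)),interpolation=2),alpha=1.4,beta=20)
cv2.imwrite('pics/z5.png',np.vstack([f(a),f(b)])[:600])"
```

```text
t 15.57 rot [-0.0029  0.002   0.0013] shift_cm in target axes [ 0.08 -9.14 19.6 ] in cur [ 0.13 -9.08 19.63] F [-0.8 -0.9 -0.6] j [ 0.36  0.73  1.2  -0.43  1.54 -0.88]
 tip x,u,n mm [  -0.9 -148.4  274.5]
```

View pics/z5.png

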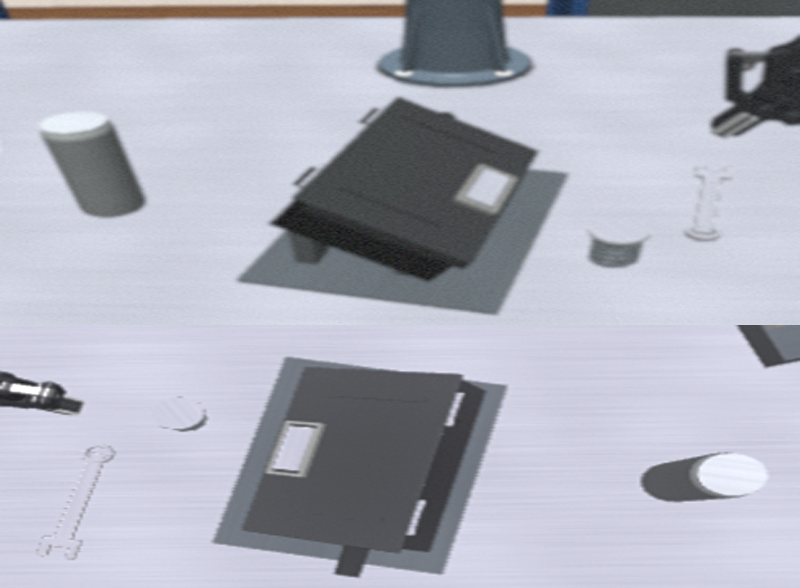

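The lid is shut, the catch is flush in its frame, the arm is clear, and the can, spring and wrench are where they were.

```bash
python3 -c "
from rig import sign_off
print(sign_off())"
```

```text
the job is handed in; nothing more can be done
None
```

All three units are pressed home, the lid is shut and the catch is fully down. I handed the job in at about 15.6 s on the robot's clock, against the 64 s limit.

- **Units:** I pressed them straight down in the order finned, block, round. Each hit a hard stop and did not move further at about 20–22 N. The tip stopped 0.5–0.8 mm above nominal for each (n = 42.8, 48.6 and 54.5 mm), which is within the camera calibration error.
- **Lid:** I swung it shut with the fingertip on its outer face, using about 5–8 N. It stopped at n = 68.6 mm (nominal 68) under about 19 N.
- **Catch:** It slid in at about 11–12 N and stopped at n = 78.5 mm (nominal 78), with no movement under about 25 N.

No force reading passed about 25 N. These were taken at the end of each move, so a brief peak in between could have been missed.

The final pictures show the lid flat, the catch flush in its frame and the arm clear with almost no force on the wrist. By eye, the spray can, spring and wrench have not moved. No checks failed or disagreed.

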